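# Put the bench tools back in their fitted trays

### The job

Put the block plane, the sanding block, the tape measure and the screwdriver away, each in the tray whose recess is made for it: lying flat on the bed, fully down inside the rim, centred in the recess and lined up with it, the screwdriver with its handle in the wide part and its shank in the narrow slot. Leave the two loose wooden blocks where they are.

Things in the scene. Friction and masses are not known exactly. Their poses are not given: they have to be found in the camera images.
- plane: Block plane, a metal hand plane 50 wide (x) x 160 long (y) x 49 mm high, about 0.75 kg, sole down on the table. Origin: centre of the sole; z up. The sole plate is 6 mm thick and 50 mm wide; above it the upright side walls, 44 mm apart over their outsides and up to 35 to 39 mm high: grip there, across x, at mid-length. Either way round in its tray.
- sander: Brown cork sanding block, 64 wide (x) x 112 long (y) x 31 mm high, 0.07 kg, lying flat. Origin: centre of the underside; z up. Grip across x (62 to 64 mm). Either way round in its tray.
- tape: Yellow and black tape measure standing on its edge, overall 38 wide (x) x 91 long (y) x 69 mm high, 0.28 kg. Origin: centre of the underside of the overall outline; z up. The case reaches from y = -24 to +45 mm; the rest towards -y is the low end of the blade with its hook. Grip the case across x (36 mm) at y about +10 mm. Either way round in its tray.
- screwdriver_grip (a point): Screwdriver, red handle, lying, 198 mm long, 0.09 kg (the longer red-handled tool with a broad blade is a chisel). This point: middle of the handle on its axis, 14.5 mm above what it lies on; +y along the tool to the butt end. Handle 30 mm thick, 50 mm each way from this point; the 6 mm steel shank runs on to 148 mm towards -y, sloping down to its tip. Grip across the handle (x).
- plane_tray: Fixed tray, wooden rim (10 mm wide, top at z 10 mm), dark bed at z 4 mm. Origin: centre of the tray, table height; y along it. Recess 66 wide (x) x 176 mm long (y), tray 86 x 196 mm; for the block plane, whose origin belongs over this one. Both long rims have a 50 mm wide gap at mid-length for the fingers.
- sanding_tray: Fixed tray, wooden rim (10 mm wide, top at z 10 mm), dark bed at z 4 mm. Origin: centre of the tray, table height; y along it. Recess 80 wide (x) x 128 mm long (y), tray 100 x 148 mm; for the sanding block, whose origin belongs over this one. Both long rims have a 50 mm wide gap at mid-length for the fingers.
- tape_tray: Fixed tray, wooden rim (10 mm wide, top at z 10 mm), dark bed at z 4 mm. Origin: centre of the tray, table height; y along it. Recess 54 wide (x) x 108 mm long (y), tray 74 x 128 mm; for the tape measure, whose origin belongs over this one. Both long rims have a 50 mm wide gap at mid-length for the fingers.
- screwdriver_tray: Fixed tray, wooden rim (10 mm wide, top at z 10 mm), dark bed at z 4 mm. Origin: centre of the tray, table height; y along it. Tray 66 x 234 mm. Recess: 46 mm wide handle part, y = -8 to +107 mm, then a 22 mm wide shank slot, y = -8 to -107 mm. The middle of the handle belongs at y = +49 mm, the blade towards -y. Finger gaps in the rims at y = +22 to +76 mm.
- pine_block: Loose pine block 45 x 110 x 45 mm, a bystander: leave it where it is. Origin: centre of the underside, y along its length.
- oak_offcut: Loose flat oak block 60 x 130 x 25 mm, a bystander: leave it where it is. Origin: centre of the underside, y along its length.
Things that resemble listed ones, but are neither listed nor needed, are in the scene too. What is shaped like the sander but orange is not meant.

How it is judged:
By the outcome, as a careful person would: the job done as asked, in the order asked, and still so for the second after the job is handed in, with the robot touching nothing.
It also fails if it takes over 128 s, if anything falls off the work surface, if the arm or the gripper's body presses on something with over 40 N, if the wrist force passes 120 N, or if a joint passes its speed limit or range.

### The arm

A 6-joint arm with a two-finger parallel gripper is mounted at the origin on the work surface; the furniture and walls round the work are solid. World frame = base frame: x ahead of the robot, y to its left, z up, the work surface at z = 0. Lengths are in m, angles in rad, forces in N, time in s.
With the tool pointing down it reaches from about 0.35 to 0.725 m from the base axis. Payload 4.3 kg.
Tool frame: the origin (TCP) lies between the finger pads; the fingertips stand 17 mm ahead of it and the grasp point (between the pads) lies 2 mm behind it; z points along the fingers, y is the line along which they close (so a half turn about z gives the same grasp; the last joint's range is limited). The gripper opens to 85 mm and grips with 20 to 120 N. Pads are 22 mm wide; open, the fingers measure 114 mm over their backs; the gripper's body (76 mm by 85 mm) begins 54 mm behind the grasp point. The pads swing forward as they close: fully open they stand 13 mm farther back than shut.
Start: joints at [1.228, 0.377, 0.081, 1.274, 0, 1.46], TCP at [0.133, 0.56, 0.248] pointing down, gripper open.
Joint ranges: [-2.72, 2.72], [-0.84, 1.66], [-1.02, 1.22], [-1.77, 2.12], [-1.37, 1.28], [-3.14, 3.14]. Speed limits (rad/s): [2.57, 2.57, 3.14, 3.14, 3.14, 3.14].

### API

Orientations are given as a 3x3 rotation matrix whose columns are the frame's x, y, z axes.
In Python, from workcell import get_obs, read_camera, calibration, close_job gives the robot as it stands.
- The arm moves only by the tool step_arm, never from a script. Its argument "moves" is a list of rows, each an object of numbers: "wx", "wy", "wz": the turn, a rotation vector about the world's x, y, z in rad; "x", "y", "z": the shift along the world's x, y, z in m; "hand": the finger opening in m, from 0 to 0.0854. A call has 1 to 8 rows; each row shifts and turns the commanded pose from where the row before left it; what a row does not reach is not made up. A row lasts 1/8 s, in which the tool goes at most 62.5 mm and 10.7 degrees, less where a joint would pass 70% of its speed; a pose out of reach is approached as far as the arm can. A call with a gripper value outside its range is refused whole. The fingers move at their own pace and stop on an object; the grip force is fixed at half the most. Time passes only in rows, so rows that do not move let the fingers close. It gives the time, the measured TCP pose, the force, the opening and the grip force at its end, in the units of the state.
- get_obs(): the state, without advancing time (a new reading comes with each control period).
- read_camera(name): name is "scene" or "top"; returns (picture, depth): 480x640x3 uint8, red, green, blue; 480x640 float32, m along the optical axis (not along the pixel's ray), 0 where there is no reading.
- calibration(name): a dict with "fx", "fy", "cx", "cy" (pixels), "R" (3x3) and "t" (3): a world point X has camera coordinates R X + t. Camera axes: x right, y down, z forward; pixel columns grow to the right and rows downward; lengths in m; the calibration is good to about 2 mm. A picture is of the moment at which its call begins. calibration takes no time and is no camera call.
- close_job(): hands the job in; it is judged then, once.
The state is a dict: "t": time; "joint_positions": joint angles; "dq": joint speeds; "effort": joint torques, N m; "tcp_pos": TCP position; "eef_rot": TCP orientation; "wrist_force": force on the tool from outside, world axes, zero at the start; "ft_torque": the same for the moment, N m; "width": finger opening in m; "finger_force": force on a finger pad.
Only numpy, scipy, OpenCV 4.12 (cv2) and the standard library are available. Lean on these libraries where they do the work, as an engineer would, in place of code of your own. Each camera call takes 0.05 s, during which the arm holds its last target. There are 200 camera calls.

## Working session

There is one attempt and no reset: what is moved stays moved. The work goes in short steps, Python scripts to look and compute and a tool call to move; the robot and the scene stay as the last step left them, time stands still between calls to the robot, and variables do not carry over. Pictures are saved under pics/ and viewed, at most 14 in all, crops included, and the job is handed in when it is done.

Besides the shell and the picture viewer there is one more tool, called by a JSON object that holds its "name" and its "arguments", one argument or row to a line. step_arm: Moves the arm, as the interface text tells. Its arguments: {"type":"object","properties":{"moves":{"type":"array"}},"required":["moves"]}

```bash
mkdir -p pics; ls
python3 - <<'E'
from workcell import *
import cv2,numpy as np
for n in("scene","top"):
    p,d=read_camera(n);cv2.imwrite(f"pics/{n}0.png",p[:,:,::-1]);np.savez(f"{n}0.npz",p=p,d=d)
    c=calibration(n);R=np.array(c["R"]);print(n,c["fx"],c["cx"],c["cy"],(-R.T@np.array(c["t"])).round(3),R.round(3).tolist(),(d>0).mean())
o=get_obs();print(o["t"],o["tcp_pos"],np.round(o["eef_rot"],3).tolist(),o["width"])
E
```

```text
pics
scene 544.274965849307 321.45008652196 243.11099780546851 [ 0.39  -0.778  1.281] [[0.994, -0.112, 0.008], [-0.086, -0.805, -0.586], [0.072, 0.582, -0.81]] 0.99603515625
top 569.5052895286896 321.6342070791517 232.57711000853615 [0.397 0.128 2.054] [[-0.021, -1.0, 0.005], [-0.998, 0.021, -0.057], [0.056, -0.007, -0.998]] 0.99591796875
0.1 [0.13245607 0.55897029 0.24744714] [[-0.973, 0.231, -0.001], [0.231, 0.973, -0.002], [0.0, -0.002, -1.0]] 0.08526821751949132
```

View pics/top0.png

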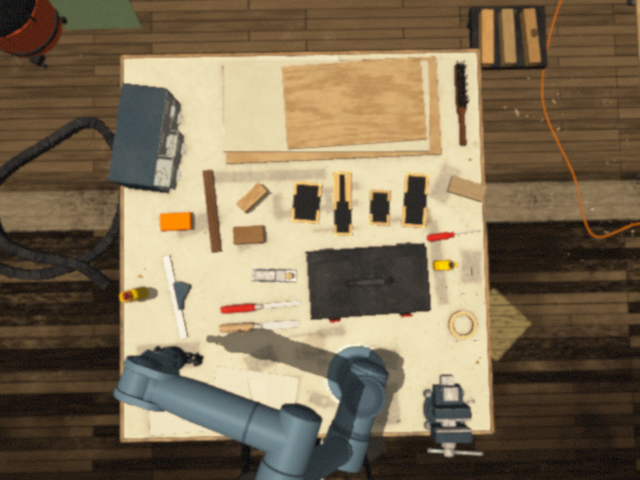

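View pics/scene0.png

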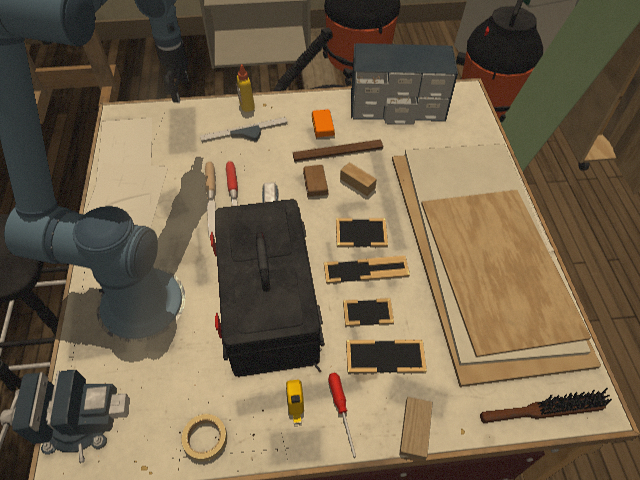

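The top view shows plane (275,275), brown sander (249,235), pine block (252,197), oak block (467,188), screwdriver (450,236) and tape (445,265). The trays are at (306,202) sanding, (343,203) screwdriver, (380,207) tape and (415,200) plane, with a tall black toolbox at (368,280).

```bash
cat > h.py <<'E'
import numpy as np,cv2
from workcell import *
def ray(n,uv,z):
    c=calibration(n);R=np.array(c["R"]);t=np.array(c["t"]);o=-R.T@t
    uv=np.atleast_2d(uv).astype(float)
    d=np.c_[(uv[:,0]-c["cx"])/c["fx"],(uv[:,1]-c["cy"])/c["fy"],np.ones(len(uv))]@R
    return o+d*((z-o[2])/d[:,2])[:,None]
def cloud(n,d,box):
    u0,v0,u1,v1=box;c=calibration(n);R=np.array(c["R"]);t=np.array(c["t"])
    v,u=np.mgrid[v0:v1,u0:u1];z=d[v0:v1,u0:u1]
    P=np.stack([(u-c["cx"])/c["fx"]*z,(v-c["cy"])/c["fy"]*z,z],-1)
    return (P-t)@R
def rect(P):
    """min-area rect of world xy points: centre, (w,l) mm, angle of long axis deg in (-90,90]"""
    (c,s,a)=cv2.minAreaRect((P[:,:2]*1000).astype(np.float32))
    if s[0]>s[1]: s=s[::-1];a+=90
    a=(a+90)  # long axis
    a=(a+90)%180-90
    return np.round(c,1),np.round(s,1),round(a,1)
def snap(name=None):
    r={}
    for n in("scene","top"):
        r[n]=read_camera(n)
        if name: cv2.imwrite(f"pics/{n}{name}.png",r[n][0][:,:,::-1])
    return r
E
python3 - <<'E'
from h import *
S={n:np.load(n+"0.npz") for n in("scene","top")}
def crop(n,b,k,f):
    im=S[n]["p"][b[1]:b[3],b[0]:b[2],::-1];cv2.imwrite(f,cv2.resize(im,None,fx=k,fy=k,interpolation=cv2.INTER_CUBIC))
crop("scene",(200,160,460,470),1.9,"pics/c1.png");crop("top",(220,165,490,300),2.9,"pics/c2.png")
boxes=dict(top=dict(plane=(245,262,302,290),sander=(228,222,270,248),pine=(232,180,272,214),screw=(422,228,482,246),tape=(430,256,458,276),oak=(444,172,488,204),toolbox=(300,240,435,325)))
for k,b in boxes["top"].items():
    P=cloud("top",S["top"]["d"],b).reshape(-1,3);z=P[:,2];m=z>(.008);m2=z>z.max()-.01
    print(k,"zmax",np.percentile(z,[2,50,99]).round(4),rect(P[m]),"top",rect(P[m2]))
E
```

```text
plane zmax [-0.0099  0.0043  0.0523] (array([361.6, 260.3]), array([ 96.4, 263.5]), 88.8) top (array([396.7, 127.8]), array([0., 0.]), -90.0)
sander zmax [-0.0094  0.0173  0.0418] (array([490.1, 282.6]), array([113.9, 343.1]), 77.3) top (array([396.7, 127.8]), array([0., 0.]), -90.0)
pine zmax [-0.0105  0.0038  0.0567] (array([579.5, 261.7]), array([153.3, 426.3]), 56.0) top (array([396.7, 127.8]), array([0., 0.]), -90.0)
screw zmax [-0.012   0.0024  0.1219] (array([ 470. , -163.7]), array([ 78.8, 595.9]), -83.4) top (array([396.7, 127.8]), array([0., 0.]), -90.0)
tape zmax [-0.0095  0.0059  0.0749] (array([ 389.3, -120.4]), array([ 68.1, 496.6]), 88.8) top (array([396.7, 127.8]), array([0., 0.]), -90.0)
oak zmax [-0.7647  0.008   0.0364] (array([ 578.9, -163.7]), array([146.1, 671.8]), -70.3) top (array([396.7, 127.8]), array([0., 0.]), -90.0)
toolbox zmax [-0.0077  0.1811  0.2319] (array([332.4, -44.9]), array([299.9, 481.3]), 88.8) top (array([396.7, 127.8]), array([0., 0.]), -90.0)
```

View pics/c1.png

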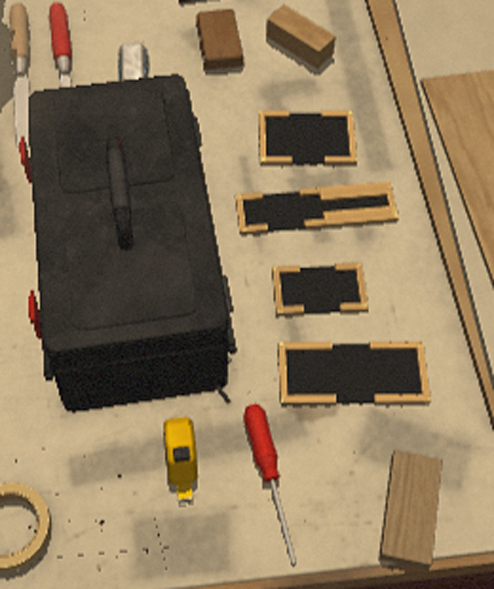

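View pics/c2.png

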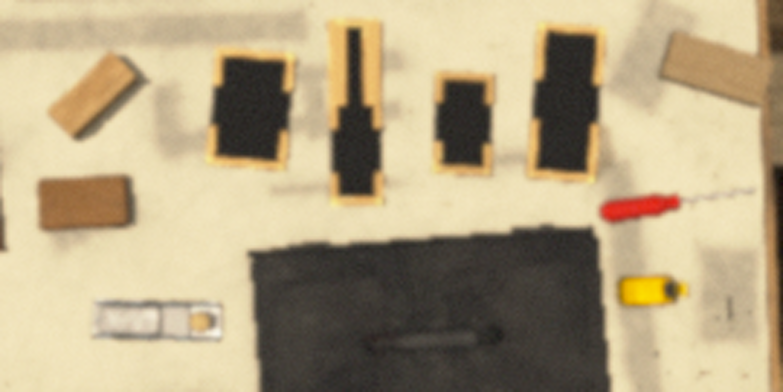

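```bash
cat >> h.py <<'E'
K=4
def blob(n,p,box,f,z):
    """largest component of mask f(Lab float) in upsampled crop -> contour world pts at height z, plus hsv mask"""
    u0,v0,u1,v1=box
    im=cv2.resize(p[v0:v1,u0:u1],None,fx=K,fy=K,interpolation=cv2.INTER_CUBIC)
    L=cv2.cvtColor(im,cv2.COLOR_RGB2LAB).astype(float)
    m=f(L[...,0],L[...,1]-128,L[...,2]-128).astype(np.uint8)
    m=cv2.morphologyEx(m,cv2.MORPH_OPEN,np.ones((3,3)))
    k,l,s,_=cv2.connectedComponentsWithStats(m)
    i=1+np.argmax(s[1:,4]);m=(l==i).astype(np.uint8)
    c=max(cv2.findContours(m,cv2.RETR_EXTERNAL,cv2.CHAIN_APPROX_NONE)[0],key=len)[:,0]
    uv=(c+.5)/K-.5+[u0,v0]
    return ray(n,uv,z)
E
python3 - <<'E'
from h import *
S={n:np.load(n+"0.npz")["p"] for n in("scene","top")}
for n,pts in dict(top=dict(table=(280,230),plane=(275,275),sander=(249,235),rim=(310,223),tape=(443,265),bed=(306,202),shadow=(280,315)),scene=dict(table=(300,300),rim=(364,221),sander=(316,180),bed=(365,232))).items():
    for k,(u,v) in pts.items():
        L=cv2.cvtColor(S[n][v-1:v+2,u-1:u+2],cv2.COLOR_RGB2LAB).reshape(-1,3).mean(0)-[0,128,128];print(n,k,L.round())
dark=lambda L,a,b:L<75
bx=dict(top=dict(sanding=(285,175,327,228),driver=(328,165,359,242),tape_t=(364,185,396,230),plane_t=(396,168,436,235)),
 scene=dict(sanding=(330,212,393,252),driver=(320,255,414,286),tape_t=(338,294,400,330),plane_t=(340,334,432,380)))
for n in bx:
    for k,b in bx[n].items():
        print(n,k,"bed",rect(blob(n,S[n],b,dark,.004)))
ob=dict(top=dict(sander=((228,220,272,250),.031,lambda L,a,b:(a>6)),tape=((428,252,462,280),.069,lambda L,a,b:b>45),screw=((422,226,458,248),.0145,lambda L,a,b:a>25),plane=((240,258,305,292),.006,lambda L,a,b:b<6)),
 scene=dict(sander=((296,160,332,200),.031,lambda L,a,b:(a>6)),screw=((322,365,352,415),.0145,lambda L,a,b:a>25),tape=((280,370,310,430),.069,lambda L,a,b:b>45)))
for n in ob:
    for k,(b,z,f) in ob[n].items(): print(n,k,rect(blob(n,S[n],b,f,z)))
E
```

```text
top table [228.  -2.  21.]
top plane [190.   2.  13.]
top sander [128.  14.  33.]
top rim [212.   2.  31.]
top tape [220.  -3.  86.]
top bed [43. -0.  3.]
top shadow [225.  -2.  23.]
scene table [56.  0.  5.]
scene rim [36.  1.  3.]
scene sander [105.  11.  26.]
scene bed [39. -1.  4.]
top sanding bed (array([624.7, 167.2]), array([ 89.3, 119.8]), -6.4)
top driver bed (array([618.1,  36.9]), array([ 54.2, 203.5]), -1.4)
top tape_t bed (array([601.1, -96.5]), array([ 61.5, 100.7]), -1.6)
top plane_t bed (array([ 625. , -225.2]), array([ 74.8, 168.5]), -3.5)
scene sanding bed (array([623.5, 164.5]), array([ 98.4, 127.7]), -6.1)
scene driver bed (array([617.4,  36.7]), array([ 66.1, 214.7]), 1.5)
scene tape_t bed (array([600.4, -98.3]), array([ 72.4, 108.2]), -3.1)
scene plane_t bed (array([ 623.8, -227.4]), array([ 84.5, 176.3]), -6.2)
top sander (array([509.8, 375.2]), array([ 63.1, 108.9]), -87.6)
top tape (array([ 387.4, -302.2]), array([34.7, 62.6]), -89.1)
top screw (array([ 491.4, -311.4]), array([26.6, 99.8]), -82.1)Traceback (most recent call last):
  File "<stdin>", line 15, in <module>
  File "h.py", line 35, in blob
    i=1+np.argmax(s[1:,4]);m=(l==i).astype(np.uint8)
        ~~~~~~~~~^^^^^^^^^
    return _wrapfunc(a, 'argmax', axis=axis, out=out, **kwds)
    return bound(*args, **kwds)
ValueError: attempt to get argmax of an empty sequence
```

```bash
cat >> h.py <<'E'
def pca(n,p,box,f,z,close=1):
    """centroid/axis of filled mask in world plane z"""
    c=(blob(n,p,box,f,z)[:,:2]*1000).astype(np.float32)
    m=cv2.moments(c.reshape(-1,1,2));cx,cy=m["m10"]/m["m00"],m["m01"]/m["m00"]
    a=.5*np.degrees(np.arctan2(2*m["mu11"],m["mu20"]-m["mu02"]))
    r=rect(c/1000);t=np.radians(a);q=(c-[cx,cy])@np.array([[np.cos(t),-np.sin(t)],[np.sin(t),np.cos(t)]])
    mid=(q.max(0)+q.min(0))/2;mc=np.array([[np.cos(t),-np.sin(t)],[np.sin(t),np.cos(t)]])@mid+[cx,cy]
    return "cen",np.round([cx,cy],1),"axis",round(a,1),"mid",mc.round(1),"ext",np.ptp(q,axis=0).round(1)
E
cat > m.py <<'E'
from h import *
S={n:np.load(n+"0.npz")["p"] for n in("scene","top")}
dark=lambda L,a,b:L<90
outer=lambda L,a,b:(L<90)|(b>27)
bx=dict(top=dict(sanding=(285,175,327,228),driver=(328,165,359,242),tape_t=(364,185,396,230),plane_t=(396,168,436,235)),
 scene=dict(sanding=(330,212,393,252),driver=(320,255,414,286),tape_t=(338,294,400,330),plane_t=(340,334,432,380)))
for n in bx:
    for k,b in bx[n].items():
        print(n,k,"bed",*pca(n,S[n],b,dark,.004));print("    outer",*pca(n,S[n],b,outer,.010))
ob=dict(top=dict(sander=((228,220,272,250),.031,lambda L,a,b:(a>6)),tape=((428,252,462,280),.069,lambda L,a,b:b>45),screw=((422,226,458,248),.0145,lambda L,a,b:a>25),plane=((240,258,305,292),.006,lambda L,a,b:b<16)),
 scene=dict(sander=((296,160,332,200),.031,lambda L,a,b:(a>6)),screw=((322,365,352,415),.0145,lambda L,a,b:a>25),tape=((280,370,310,430),.069,lambda L,a,b:b>40)))
for n in ob:
    for k,(b,z,f) in ob[n].items(): print(n,k,*pca(n,S[n],b,f,z))
E
python3 m.py
python3 - <<'E'
from h import *
S=np.load("top0.npz")["p"]
b=(240,255,305,295);im=cv2.resize(S[b[1]:b[3],b[0]:b[2]],None,fx=8,fy=8,interpolation=cv2.INTER_CUBIC)
L=cv2.cvtColor(im,cv2.COLOR_RGB2LAB)
m=((L[...,2]<128+16)*255).astype(np.uint8)
cv2.imwrite("pics/pl.png",np.vstack([im[...,::-1],cv2.merge([m]*3)])[:600])
E
```

```text
top sanding bed cen [624.8 168.1] axis -6.0 mid [624.8 167.3] ext [121.5  91.4]
    outer cen [624.2 168. ] axis -6.0 mid [624.2 167.2] ext [121.1  91.1]
top driver bed cen [590.6  38.1] axis -0.3 mid [617.6  37.5] ext [204.7  56.2]
    outer cen [675.7  38.5] axis -1.2 mid [666.3  38. ] ext [141.6  70.3]
top tape_t bed cen [601.6 -96.5] axis -2.2 mid [601.2 -96.1] ext [102.4  64.3]
    outer cen [601.  -95.9] axis -2.2 mid [600.6 -95.4] ext [102.1  64.1]
top plane_t bed cen [ 624.6 -225.8] axis -5.9 mid [ 624.9 -225.4] ext [169.9  77.2]
    outer cen [ 624.  -224.8] axis -5.9 mid [ 624.3 -224.4] ext [169.4  77. ]
scene sanding bed cen [623.7 166.8] axis -6.5 mid [623.6 164.3] ext [144.  101.1]
    outer cen [622.2 163.3] axis -6.3 mid [622.6 163.6] ext [149.6 108.4]
scene driver bed cen [592.3  37.1] axis 1.1 mid [612.6  34.7] ext [225.2  70.3]
    outer cen [616.2  34.6] axis 0.9 mid [616.5  34.7] ext [235.9  77.3]
scene tape_t bed cen [600.1 -97.6] axis -2.7 mid [598.5 -99.7] ext [126.7  75.9]
    outer cen [ 599.4 -100.2] axis -2.8 mid [599.4 -99.8] ext [129.4  82.3]
scene plane_t bed cen [ 624.4 -224.9] axis -5.6 mid [ 623.9 -227.8] ext [177.   85.6]
    outer cen [ 622.3 -227.7] axis -5.2 mid [ 623.4 -228.1] ext [197.4  93.6]
top sander cen [509.9 375.3] axis -87.9 mid [509.7 375.2] ext [109.   63.1]
top tape cen [ 387.5 -300.7] axis 89.3 mid [ 387.6 -302.5] ext [62.7 34.8]
top screw cen [ 490.8 -308.9] axis -82.9 mid [ 491.  -311.4] ext [99.7 26.7]
top plane cen [363.8 288.6] axis 87.3 mid [364.1 288.2] ext [158.   50.3]
scene sander cen [508.  371.3] axis -87.9 mid [507.  368.6] ext [115.3  64.9]
scene screw cen [ 490.  -308.2] axis -82.8 mid [ 490.1 -309.7] ext [100.6  28.8]
scene tape cen [ 387.4 -326.8] axis 90.0 mid [ 387.5 -329.4] ext [81.  34.9]
```

View pics/pl.png

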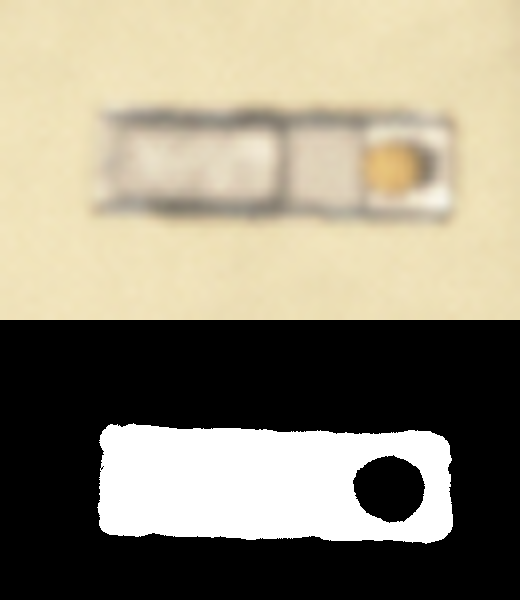

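The mask at 8x covers the plane over u 98–452, giving 158 x 50 mm. That matches the given size, so I'm moving above the plane.

{"name": "step_arm", "arguments": {
  "moves": [
    {"x": 0.0288,"y": -0.0341,"z": -0.018,"wz": -0.173},
    {"x": 0.0288,"y": -0.0341,"z": -0.018,"wz": -0.173},
    {"x": 0.0288,"y": -0.0341,"z": -0.018,"wz": -0.173},
    {"x": 0.0288,"y": -0.0341,"z": -0.018,"wz": -0.173},
    {"x": 0.0288,"y": -0.0341,"z": -0.018,"wz": -0.173},
    {"x": 0.0288,"y": -0.0341,"z": -0.018,"wz": -0.173},
    {"x": 0.0288,"y": -0.0341,"z": -0.018,"wz": -0.173},
    {"x": 0.0288,"y": -0.0341,"z": -0.018,"wz": -0.173}
  ]
}}

```text
invalid input
```

{"name": "step_arm", "arguments": {
  "moves": [
    {"wx": 0,"wy": 0,"wz": -0.173,"x": 0.029,"y": -0.034,"z": -0.018,"hand": 0.085},
    {"wx": 0,"wy": 0,"wz": -0.173,"x": 0.029,"y": -0.034,"z": -0.018,"hand": 0.085},
    {"wx": 0,"wy": 0,"wz": -0.173,"x": 0.029,"y": -0.034,"z": -0.018,"hand": 0.085},
    {"wx": 0,"wy": 0,"wz": -0.173,"x": 0.029,"y": -0.034,"z": -0.018,"hand": 0.085},
    {"wx": 0,"wy": 0,"wz": -0.173,"x": 0.029,"y": -0.034,"z": -0.018,"hand": 0.085},
    {"wx": 0,"wy": 0,"wz": -0.173,"x": 0.029,"y": -0.034,"z": -0.018,"hand": 0.085},
    {"wx": 0,"wy": 0,"wz": -0.173,"x": 0.029,"y": -0.034,"z": -0.018,"hand": 0.085},
    {"wx": 0,"wy": 0,"wz": -0.173,"x": 0.029,"y": -0.034,"z": -0.018,"hand": 0.085}
  ]
}}

```text
t: 1.1
tcp_pos: [0.3652, 0.2862, 0.1036]
eef_rot: [[0.052, 0.999, -0.0], [0.999, -0.052, -0.0], [-0.0, -0.0, -1.0]]
wrist_force: [0.4, -0.2, -0.1]
width: 0.0852
finger_force: 0.0
```

{"name": "step_arm", "arguments": {
  "moves": [
    {"wx": 0,"wy": 0,"wz": 0.005,"x": -0.002,"y": 0,"z": -0.03,"hand": 0.085},
    {"wx": 0,"wy": 0,"wz": 0,"x": 0,"y": 0,"z": -0.03,"hand": 0.085},
    {"wx": 0,"wy": 0,"wz": 0,"x": 0,"y": 0,"z": -0.014,"hand": 0.085},
    {"wx": 0,"wy": 0,"wz": 0,"x": 0,"y": 0,"z": 0,"hand": 0.06},
    {"wx": 0,"wy": 0,"wz": 0,"x": 0,"y": 0,"z": 0,"hand": 0.04},
    {"wx": 0,"wy": 0,"wz": 0,"x": 0,"y": 0,"z": 0,"hand": 0.035},
    {"wx": 0,"wy": 0,"wz": 0,"x": 0,"y": 0,"z": 0,"hand": 0.035},
    {"wx": 0,"wy": 0,"wz": 0,"x": 0,"y": 0,"z": 0,"hand": 0.035}
  ]
}}

```text
t: 2.1
tcp_pos: [0.3641, 0.2883, 0.0318]
eef_rot: [[0.041, 0.999, 0.003], [0.999, -0.041, 0.001], [0.002, 0.003, -1.0]]
wrist_force: [-0.2, -1.4, 7.0]
width: 0.0439
finger_force: 62.6
```

{"name": "step_arm", "arguments": {
  "moves": [
    {"wx": 0,"wy": 0,"wz": 0,"x": 0,"y": 0,"z": 0.04,"hand": 0.035},
    {"wx": 0,"wy": 0,"wz": 0,"x": 0,"y": 0,"z": 0.06,"hand": 0.035},
    {"wx": 0,"wy": 0,"wz": 0.12,"x": 0.04,"y": -0.015,"z": 0.02,"hand": 0.035},
    {"wx": 0,"wy": 0,"wz": 0.12,"x": 0.05,"y": -0.015,"z": 0,"hand": 0.035},
    {"wx": 0,"wy": 0,"wz": 0.12,"x": 0.05,"y": -0.025,"z": 0,"hand": 0.035},
    {"wx": 0,"wy": 0,"wz": 0.12,"x": 0.05,"y": -0.035,"z": 0,"hand": 0.035},
    {"wx": 0,"wy": 0,"wz": 0.12,"x": 0.02,"y": -0.05,"z": 0,"hand": 0.035},
    {"wx": 0,"wy": 0,"wz": 0.12,"x": 0.01,"y": -0.05,"z": 0,"hand": 0.035}
  ]
}}

```text
t: 3.1
tcp_pos: [0.5827, 0.096, 0.1487]
eef_rot: [[-0.631, 0.776, -0.002], [0.776, 0.631, 0.0], [0.002, -0.002, -1.0]]
wrist_force: [0.5, 0.5, -6.8]
width: 0.0437
finger_force: 66.5
```

{"name": "step_arm", "arguments": {
  "moves": [
    {"wx": 0,"wy": 0,"wz": 0.12,"x": 0.01,"y": -0.05,"z": 0,"hand": 0.035},
    {"wx": 0,"wy": 0,"wz": 0.12,"x": 0.01,"y": -0.05,"z": 0,"hand": 0.035},
    {"wx": 0,"wy": 0,"wz": 0.12,"x": 0.01,"y": -0.05,"z": 0,"hand": 0.035},
    {"wx": 0,"wy": 0,"wz": 0.12,"x": 0.01,"y": -0.05,"z": 0,"hand": 0.035},
    {"wx": 0,"wy": 0,"wz": 0.12,"x": 0,"y": -0.05,"z": 0,"hand": 0.035},
    {"wx": 0,"wy": 0,"wz": 0.12,"x": 0,"y": -0.04,"z": 0,"hand": 0.035},
    {"wx": 0,"wy": 0,"wz": 0.07,"x": 0,"y": -0.03,"z": -0.02,"hand": 0.035},
    {"wx": 0,"wy": 0,"wz": 0,"x": 0,"y": 0,"z": -0.02,"hand": 0.035}
  ]
}}

```text
t: 4.1
tcp_pos: [0.6216, -0.225, 0.1084]
eef_rot: [[-0.994, 0.105, -0.002], [0.105, 0.994, 0.0], [0.002, 0.0, -1.0]]
wrist_force: [1.0, 1.5, -6.8]
width: 0.0436
finger_force: 66.5
```

{"name": "step_arm", "arguments": {
  "moves": [
    {"wx": 0,"wy": 0,"wz": 0,"x": 0,"y": -0.0015,"z": -0.035,"hand": 0.035},
    {"wx": 0,"wy": 0,"wz": 0,"x": 0,"y": 0,"z": -0.025,"hand": 0.035},
    {"wx": 0,"wy": 0,"wz": 0,"x": 0,"y": 0,"z": -0.01,"hand": 0.035},
    {"wx": 0,"wy": 0,"wz": 0,"x": 0,"y": 0,"z": -0.001,"hand": 0.035},
    {"wx": 0,"wy": 0,"wz": 0,"x": 0,"y": 0,"z": 0,"hand": 0.035}
  ]
}}

```text
t: 4.72
tcp_pos: [0.6235, -0.2242, 0.0404]
eef_rot: [[-0.995, 0.101, 0.002], [0.101, 0.995, -0.001], [-0.002, -0.0, -1.0]]
wrist_force: [-0.2, -1.0, -6.2]
width: 0.0437
finger_force: 66.5
```

{"name": "step_arm", "arguments": {
  "moves": [
    {"wx": 0,"wy": 0,"wz": 0.003,"x": -0.0015,"y": -0.002,"z": -0.002,"hand": 0.035},
    {"wx": 0,"wy": 0,"wz": 0,"x": 0,"y": 0,"z": -0.002,"hand": 0.035},
    {"wx": 0,"wy": 0,"wz": 0,"x": 0,"y": 0,"z": 0,"hand": 0.035}
  ]
}}

```text
t: 5.1
tcp_pos: [0.6216, -0.2264, 0.0358]
eef_rot: [[-0.995, 0.099, 0.001], [0.099, 0.995, -0.001], [-0.001, -0.001, -1.0]]
wrist_force: [0.5, -0.5, -4.4]
width: 0.0434
finger_force: 66.6
```

Touching down, so I release and rise.

{"name": "step_arm", "arguments": {
  "moves": [
    {"wx": 0,"wy": 0,"wz": 0,"x": 0,"y": 0,"z": -0.001,"hand": 0.035},
    {"wx": 0,"wy": 0,"wz": 0,"x": 0,"y": 0,"z": 0,"hand": 0.06},
    {"wx": 0,"wy": 0,"wz": 0,"x": 0,"y": 0,"z": 0,"hand": 0.085},
    {"wx": 0,"wy": 0,"wz": 0,"x": 0,"y": 0,"z": 0,"hand": 0.085},
    {"wx": 0,"wy": 0,"wz": 0,"x": 0,"y": 0,"z": 0.05,"hand": 0.085},
    {"wx": 0,"wy": 0,"wz": 0,"x": 0,"y": 0.04,"z": 0.06,"hand": 0.085},
    {"wx": 0,"wy": 0,"wz": 0,"x": 0,"y": 0.06,"z": 0.04,"hand": 0.085},
    {"wx": 0,"wy": 0,"wz": 0,"x": 0,"y": 0.06,"z": 0,"hand": 0.085}
  ]
}}

```text
t: 6.1
tcp_pos: [0.624, -0.0792, 0.1755]
eef_rot: [[-0.995, 0.1, 0.009], [0.1, 0.995, -0.002], [-0.009, -0.001, -1.0]]
wrist_force: [1.2, -0.2, -0.2]
width: 0.0851
finger_force: 0.0
```

{"name": "step_arm", "arguments": {
  "moves": [
    {"wx": 0,"wy": 0,"wz": 0,"x": -0.005,"y": 0.06,"z": 0,"hand": 0.085},
    {"wx": 0,"wy": 0,"wz": -0.13,"x": -0.005,"y": 0.06,"z": 0,"hand": 0.085},
    {"wx": 0,"wy": 0,"wz": -0.13,"x": -0.005,"y": 0.06,"z": 0,"hand": 0.085},
    {"wx": 0,"wy": 0,"wz": -0.13,"x": -0.005,"y": 0.06,"z": 0,"hand": 0.085},
    {"wx": 0,"wy": 0,"wz": -0.13,"x": -0.02,"y": 0.06,"z": 0,"hand": 0.085},
    {"wx": 0,"wy": 0,"wz": -0.13,"x": -0.03,"y": 0.06,"z": -0.01,"hand": 0.085},
    {"wx": 0,"wy": 0,"wz": -0.13,"x": -0.03,"y": 0.06,"z": -0.02,"hand": 0.085},
    {"wx": 0,"wy": 0,"wz": -0.13,"x": -0.01,"y": 0.02,"z": -0.02,"hand": 0.085}
  ]
}}

```text
t: 7.1
tcp_pos: [0.5153, 0.3522, 0.1239]
eef_rot: [[-0.533, 0.846, 0.001], [0.846, 0.533, 0.001], [0.001, 0.001, -1.0]]
wrist_force: [0.3, -1.2, -0.2]
width: 0.0851
finger_force: 0.0
```

Run:
```python
from h import *
r=snap("1");np.savez("s1.npz",scene=r["scene"][0],top=r["top"][0])
p=r["top"][0];o=get_obs();print(o["tcp_pos"].round(4) if hasattr(o["tcp_pos"],"round") else o["tcp_pos"],np.round(o["eef_rot"],3)[:2,1])
a=cv2.resize(p[168:236,390:490,::-1],None,fx=5,fy=5,interpolation=cv2.INTER_CUBIC)
q=r["scene"][0];b=cv2.resize(q[330:384,340:440,::-1],None,fx=5,fy=5,interpolation=cv2.INTER_CUBIC)
cv2.imwrite("pics/v1.png",np.vstack([a[:330],b]))
```

```text
[0.5139 0.3505 0.1215] [0.844 0.536]
```

View pics/v1.png

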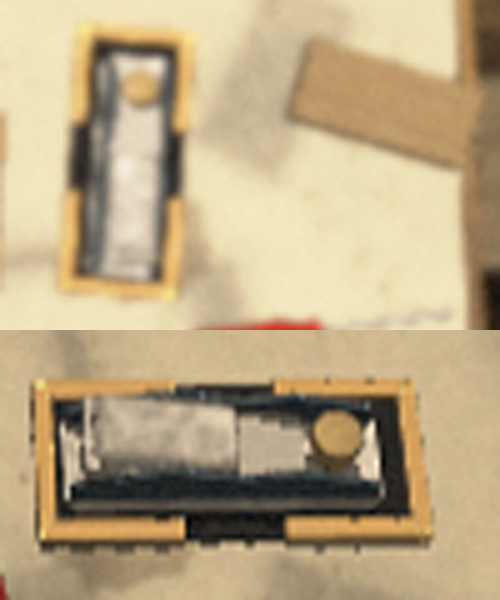

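Crop: top half is the top view, bottom half the scene view. The plane lies in its recess but sits too far toward −x: gaps of about 12 px on the left and 28 px on the right at 5x. I'll measure that properly.

Run:
```python
from h import *
uv=lambda u,v:((u+.5)/5-.5+340,(v-330+.5)/5-.5+330)
for nm,(u,v),z in [("rimL",(55,450),.01),("rimR",(410,450),.01),("soleL",(69,500),.004),("soleR",(383,490),.004)]:
    print(nm,(ray("scene",uv(u,v),z)*1000).round(1))
s=np.load("s1.npz")
L=cv2.cvtColor(s["scene"],cv2.COLOR_RGB2LAB)
for v in (357,360,362,364):print(v,L[v,344:356,0],L[v,412:426,0])
T=cv2.cvtColor(s["top"],cv2.COLOR_RGB2LAB)
for u in (411,414,417):print(u,T[170:186,u,0],T[217:230,u,0])
```

```text
rimL [[ 536.7 -213.4   10. ]]
rimR [[ 714.5 -232.9   10. ]]
soleL [[ 540.5 -238.2    4. ]]
soleR [[ 697.9 -250.     4. ]]
357 [190 188 189 156 176 182 186  25  87 203 197 199] [212 210 210 221  33  38  33  38  54 161 177 177 177 196]
360 [173 180 192 128 179 179 187  37  65 200 166 114] [ 57  58  97  94  93  42  32  43  40 100 181 177 172 165]
362 [193 194 194 121 176 180 188  43  64 211  29  33] [ 32  33  27  37 138  35  40  40  42  65 181 176 176 176]
364 [193 189 193 116 175 180 187  62  38  69  62  76] [ 79  84  84  79  41  40  42  42  38  63 185 175 176 176]
411 [231 232 227 219 199 158  99  62  66  95 119 134 142 138 136 131] [174 180 186 188 192 180 157 173 199 211 218 227 229]
414 [231 231 229 219 206 180 127  80 119 183 215 217 210 190 173 165] [191 184 187 184 195 194 168 164 191 198 193 211 225]
417 [232 231 227 217 212 195 141  81  91 156 207 213 199 190 195 200] [202 195 191 185 204 210 186 172 193 197 192 215 227]
```

{"name": "step_arm", "arguments": {
  "moves": [
    {"wx": 0,"wy": 0,"wz": 0.12,"x": 0.02,"y": -0.03,"z": 0.04,"hand": 0.085},
    {"wx": 0,"wy": 0,"wz": 0.12,"x": 0.02,"y": -0.05,"z": 0.01,"hand": 0.085},
    {"wx": 0,"wy": 0,"wz": 0.12,"x": 0.02,"y": -0.06,"z": 0,"hand": 0.085},
    {"wx": 0,"wy": 0,"wz": 0.12,"x": 0.02,"y": -0.06,"z": 0,"hand": 0.085},
    {"wx": 0,"wy": 0,"wz": 0.12,"x": 0.02,"y": -0.06,"z": 0,"hand": 0.085},
    {"wx": 0,"wy": 0,"wz": 0.12,"x": 0.01,"y": -0.06,"z": 0,"hand": 0.085},
    {"wx": 0,"wy": 0,"wz": 0.1,"x": 0,"y": -0.06,"z": 0,"hand": 0.085},
    {"wx": 0,"wy": 0,"wz": 0.08,"x": 0,"y": -0.06,"z": 0,"hand": 0.085}
  ]
}}

```text
t: 8.2
tcp_pos: [0.6264, -0.0926, 0.1749]
eef_rot: [[-0.994, 0.106, 0.002], [0.106, 0.994, -0.001], [-0.002, -0.0, -1.0]]
wrist_force: [0.6, 0.7, -0.5]
width: 0.085
finger_force: 0.0
```

{"name": "step_arm", "arguments": {
  "moves": [
    {"wx": 0,"wy": 0,"wz": 0,"x": 0,"y": -0.06,"z": 0,"hand": 0.085},
    {"wx": 0,"wy": 0,"wz": 0,"x": 0,"y": -0.05,"z": -0.02,"hand": 0.085},
    {"wx": 0,"wy": 0,"wz": 0,"x": 0,"y": -0.027,"z": -0.03,"hand": 0.085},
    {"wx": 0,"wy": 0,"wz": 0,"x": 0,"y": 0,"z": -0.02,"hand": 0.085},
    {"wx": 0,"wy": 0,"wz": 0,"x": 0,"y": 0,"z": 0,"hand": 0.085}
  ]
}}

```text
t: 8.82
tcp_pos: [0.6245, -0.2271, 0.1026]
eef_rot: [[-0.994, 0.109, -0.003], [0.109, 0.994, 0.001], [0.003, 0.001, -1.0]]
wrist_force: [-0.6, -0.2, 0.6]
width: 0.0853
finger_force: 0.0
```

{"name": "step_arm", "arguments": {
  "moves": [
    {"wx": 0,"wy": 0,"wz": 0.008,"x": -0.002,"y": 0.0005,"z": -0.035,"hand": 0.085},
    {"wx": 0,"wy": 0,"wz": 0,"x": 0,"y": 0,"z": -0.025,"hand": 0.085},
    {"wx": 0,"wy": 0,"wz": 0,"x": 0,"y": 0,"z": -0.005,"hand": 0.06},
    {"wx": 0,"wy": 0,"wz": 0,"x": 0,"y": 0,"z": 0,"hand": 0.04},
    {"wx": 0,"wy": 0,"wz": 0,"x": 0,"y": 0,"z": 0,"hand": 0.035},
    {"wx": 0,"wy": 0,"wz": 0,"x": 0,"y": 0,"z": 0,"hand": 0.035},
    {"wx": 0,"wy": 0,"wz": 0,"x": 0,"y": 0,"z": 0,"hand": 0.035}
  ]
}}

```text
t: 9.7
tcp_pos: [0.6255, -0.2264, 0.0412]
eef_rot: [[-0.995, 0.1, 0.003], [0.1, 0.995, -0.002], [-0.003, -0.002, -1.0]]
wrist_force: [-1.5, 0.4, 6.1]
width: 0.0431
finger_force: 63.8
```

{"name": "step_arm", "arguments": {
  "moves": [
    {"wx": 0,"wy": 0,"wz": 0,"x": 0,"y": 0,"z": 0.004,"hand": 0.035},
    {"wx": 0,"wy": 0,"wz": 0,"x": 0.0043,"y": -0.0004,"z": 0,"hand": 0.035},
    {"wx": 0,"wy": 0,"wz": 0,"x": 0,"y": 0,"z": -0.005,"hand": 0.035},
    {"wx": 0,"wy": 0,"wz": 0,"x": 0,"y": 0,"z": 0,"hand": 0.035},
    {"wx": 0,"wy": 0,"wz": 0,"x": 0,"y": 0,"z": 0,"hand": 0.06},
    {"wx": 0,"wy": 0,"wz": 0,"x": 0,"y": 0,"z": 0,"hand": 0.085},
    {"wx": 0,"wy": 0,"wz": 0,"x": 0,"y": 0,"z": 0.01,"hand": 0.085},
    {"wx": 0,"wy": 0,"wz": 0,"x": 0,"y": 0,"z": 0.06,"hand": 0.085}
  ]
}}

```text
t: 10.7
tcp_pos: [0.6251, -0.2244, 0.1041]
eef_rot: [[-0.995, 0.101, -0.009], [0.101, 0.995, 0.005], [0.01, 0.004, -1.0]]
wrist_force: [1.0, -0.0, 0.2]
width: 0.0849
finger_force: 0.0
```

{"name": "step_arm", "arguments": {
  "moves": [
    {"wx": 0,"wy": 0,"wz": 0,"x": 0,"y": 0.05,"z": 0.06,"hand": 0.085},
    {"wx": 0,"wy": 0,"wz": -0.12,"x": 0,"y": 0.06,"z": 0.02,"hand": 0.085},
    {"wx": 0,"wy": 0,"wz": -0.14,"x": 0,"y": 0.06,"z": 0,"hand": 0.085},
    {"wx": 0,"wy": 0,"wz": -0.14,"x": 0,"y": 0.06,"z": 0,"hand": 0.085},
    {"wx": 0,"wy": 0,"wz": -0.14,"x": 0,"y": 0.06,"z": 0,"hand": 0.085},
    {"wx": 0,"wy": 0,"wz": -0.14,"x": -0.01,"y": 0.06,"z": 0,"hand": 0.085},
    {"wx": 0,"wy": 0,"wz": -0.14,"x": -0.01,"y": 0.06,"z": 0,"hand": 0.085},
    {"wx": 0,"wy": 0,"wz": -0.14,"x": -0.01,"y": 0.06,"z": 0,"hand": 0.085}
  ]
}}

```text
t: 11.7
tcp_pos: [0.5984, 0.2354, 0.1765]
eef_rot: [[-0.484, 0.875, 0.001], [0.875, 0.484, 0.0], [-0.0, 0.001, -1.0]]
wrist_force: [0.8, 0.6, 0.2]
width: 0.0849
finger_force: 0.0
```

Run:
```python
from h import *
r=snap("2");np.savez("s2.npz",scene=r["scene"][0],top=r["top"][0])
o=get_obs();print(np.round(o["tcp_pos"],4),np.round(o["eef_rot"],3)[:2,1])
q=r["scene"][0]
L=cv2.cvtColor(q,cv2.COLOR_RGB2LAB)
for v in (357,360,362,364):print(v,L[v,344:356,0],L[v,412:426,0])
# tape: hook tip, case ends
p=r["top"][0]
a=cv2.resize(p[252:282,425:470,::-1],None,fx=8,fy=8,interpolation=cv2.INTER_CUBIC)
b=cv2.resize(q[370:430,275:320,::-1],None,fx=8,fy=8,interpolation=cv2.INTER_CUBIC)
h=480;a=np.vstack([a,np.zeros((h-a.shape[0],a.shape[1],3),np.uint8)])
cv2.imwrite("pics/t2.png",np.hstack([a,b]))
```

```text
[0.5971 0.2395 0.1763] [0.87  0.494]
357 [196 195 192 159 181 185 188  33  35  59 206 194] [109 192 217 215 214 104  41  32  58 164 181 180 180 200]
360 [173 182 195 131 180 183 191  34  30  68 238 124] [ 50  46  51  58  63 129  39  39  40 101 185 179 177 165]
362 [196 196 196 125 178 183 194  56  38  61 211  43] [ 45  43  59  38  50 132  35  43  39  68 185 182 180 181]
364 [194 195 194 119 177 184 189  61  27  41  58  70] [ 87  87  83  77  68  43  40  34  45  57 185 178 179 179]
```

View pics/t2.png

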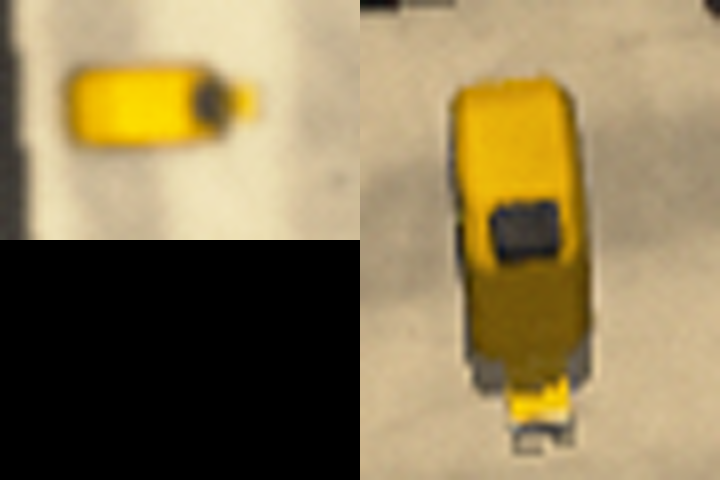

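Left: top view of the tape, with the case starting at u≈70/8 and the hook at 258/8. Right: scene view, with the case's near bottom at v≈390/8, the hook end at 450/8 and the far top edge at 78/8. The plane's end gaps are now about 2.8 and 4 px, so it's centred to about 1.5 mm.

Run:
```python
from h import *
a=lambda u,v:((u+.5)/8-.5+425,(v+.5)/8-.5+252)
b=lambda u,v:((u-360+.5)/8-.5+275,(v+.5)/8-.5+370)
for nm,n,uv,z in [("hook y-46",'scene',b(543,450),0),("case y-24",'scene',b(532,392),0),("far +45",'scene',b(510,78),.066),("hook top",'top',a(258,100),.008),("left +45",'top',a(70,105),.035)]:
    print(nm,(ray(n,uv,z)*1000).round(1))
```

```text
hook y-46 [[ 388.2 -375.4    0. ]]
case y-24 [[ 386.5 -358.2    0. ]]
far +45 [[ 388.1 -287.7   66. ]]
hook top [[ 389.1 -368.8    8. ]]
left +45 [[ 388.8 -278.8   35. ]]
```

{"name": "step_arm", "arguments": {
  "moves": [
    {"wx": 0,"wy": 0,"wz": -0.13,"x": -0.03,"y": 0.035,"z": -0.02,"hand": 0.085},
    {"wx": 0,"wy": 0,"wz": -0.13,"x": -0.03,"y": 0.045,"z": -0.03,"hand": 0.085},
    {"wx": 0,"wy": 0,"wz": -0.13,"x": -0.02,"y": 0.045,"z": -0.03,"hand": 0.085},
    {"wx": 0,"wy": 0,"wz": -0.091,"x": -0.0075,"y": 0.01,"z": 0,"hand": 0.085},
    {"wx": 0,"wy": 0,"wz": 0,"x": 0,"y": 0,"z": 0,"hand": 0.085}
  ]
}}

```text
t: 12.42
tcp_pos: [0.5107, 0.3688, 0.0957]
eef_rot: [[-0.032, 0.999, -0.0], [0.999, 0.032, -0.0], [-0.0, -0.0, -1.0]]
wrist_force: [-0.6, 0.5, -0.5]
width: 0.085
finger_force: 0.0
```

{"name": "step_arm", "arguments": {
  "moves": [
    {"wx": 0,"wy": 0,"wz": 0.005,"x": -0.001,"y": 0.005,"z": -0.04,"hand": 0.085},
    {"wx": 0,"wy": 0,"wz": 0,"x": 0,"y": 0,"z": -0.025,"hand": 0.085},
    {"wx": 0,"wy": 0,"wz": 0,"x": 0,"y": 0,"z": -0.006,"hand": 0.085},
    {"wx": 0,"wy": 0,"wz": 0,"x": 0,"y": 0,"z": 0,"hand": 0.065},
    {"wx": 0,"wy": 0,"wz": 0,"x": 0,"y": 0,"z": 0,"hand": 0.055},
    {"wx": 0,"wy": 0,"wz": 0,"x": 0,"y": 0,"z": 0,"hand": 0.055},
    {"wx": 0,"wy": 0,"wz": 0,"x": 0,"y": 0,"z": 0,"hand": 0.055}
  ]
}}

```text
t: 13.3
tcp_pos: [0.5116, 0.3739, 0.0266]
eef_rot: [[-0.034, 0.999, 0.003], [0.999, 0.034, 0.001], [0.001, 0.003, -1.0]]
wrist_force: [-0.1, -1.2, 6.4]
width: 0.0605
finger_force: 67.9
```

{"name": "step_arm", "arguments": {
  "moves": [
    {"wx": 0,"wy": 0,"wz": 0,"x": 0,"y": 0,"z": 0.04,"hand": 0.055},
    {"wx": 0,"wy": 0,"wz": 0,"x": 0,"y": -0.01,"z": 0.055,"hand": 0.055},
    {"wx": 0,"wy": 0,"wz": 0.17,"x": 0.01,"y": -0.03,"z": 0,"hand": 0.055},
    {"wx": 0,"wy": 0,"wz": 0.17,"x": 0.02,"y": -0.04,"z": 0,"hand": 0.055},
    {"wx": 0,"wy": 0,"wz": 0.17,"x": 0.02,"y": -0.04,"z": 0,"hand": 0.055},
    {"wx": 0,"wy": 0,"wz": 0.17,"x": 0.02,"y": -0.04,"z": 0,"hand": 0.055},
    {"wx": 0,"wy": 0,"wz": 0.17,"x": 0.02,"y": -0.03,"z": 0,"hand": 0.055},
    {"wx": 0,"wy": 0,"wz": 0.17,"x": 0.02,"y": -0.017,"z": 0,"hand": 0.055}
  ]
}}

```text
t: 14.3
tcp_pos: [0.6204, 0.1646, 0.1198]
eef_rot: [[-0.871, 0.49, -0.0], [0.49, 0.871, -0.0], [0.0, -0.0, -1.0]]
wrist_force: [-0.0, 0.1, -0.2]
width: 0.0605
finger_force: 67.0
```

{"name": "step_arm", "arguments": {
  "moves": [
    {"wx": 0,"wy": 0,"wz": 0.17,"x": 0.004,"y": 0,"z": -0.02,"hand": 0.055},
    {"wx": 0,"wy": 0,"wz": 0.17,"x": 0,"y": 0,"z": -0.02,"hand": 0.055},
    {"wx": 0,"wy": 0,"wz": 0.07,"x": 0,"y": 0,"z": -0.02,"hand": 0.055},
    {"wx": 0,"wy": 0,"wz": 0,"x": 0,"y": 0,"z": 0,"hand": 0.055},
    {"wx": 0,"wy": 0,"wz": 0,"x": 0,"y": 0,"z": 0,"hand": 0.055}
  ]
}}

```text
t: 14.92
tcp_pos: [0.6244, 0.1665, 0.0604]
eef_rot: [[-0.994, 0.107, 0.001], [0.107, 0.994, 0.0], [-0.001, 0.0, -1.0]]
wrist_force: [-0.9, -0.3, -1.2]
width: 0.0603
finger_force: 67.0
```

{"name": "step_arm", "arguments": {
  "moves": [
    {"wx": 0,"wy": 0,"wz": 0,"x": 0.0006,"y": 0,"z": -0.018,"hand": 0.055},
    {"wx": 0,"wy": 0,"wz": 0,"x": 0,"y": 0,"z": -0.011,"hand": 0.055},
    {"wx": 0,"wy": 0,"wz": 0,"x": 0,"y": 0,"z": 0,"hand": 0.055},
    {"wx": 0,"wy": 0,"wz": 0,"x": 0,"y": 0,"z": 0,"hand": 0.055}
  ]
}}

```text
t: 15.42
tcp_pos: [0.6242, 0.1663, 0.0301]
eef_rot: [[-0.994, 0.107, -0.001], [0.107, 0.994, -0.0], [0.001, -0.0, -1.0]]
wrist_force: [-0.7, 0.5, 0.1]
width: 0.0608
finger_force: 68.7
```

{"name": "step_arm", "arguments": {
  "moves": [
    {"wx": 0,"wy": 0,"wz": 0,"x": 0,"y": 0,"z": 0,"hand": 0.07},
    {"wx": 0,"wy": 0,"wz": 0,"x": 0,"y": 0,"z": 0,"hand": 0.085},
    {"wx": 0,"wy": 0,"wz": 0,"x": 0,"y": 0,"z": 0,"hand": 0.085},
    {"wx": 0,"wy": 0,"wz": 0,"x": 0,"y": 0,"z": 0.03,"hand": 0.085},
    {"wx": 0,"wy": 0,"wz": 0,"x": 0,"y": -0.02,"z": 0.06,"hand": 0.085},
    {"wx": 0,"wy": 0,"wz": 0,"x": 0,"y": -0.06,"z": 0.06,"hand": 0.085},
    {"wx": 0,"wy": 0,"wz": -0.12,"x": 0,"y": -0.06,"z": 0,"hand": 0.085},
    {"wx": 0,"wy": 0,"wz": -0.12,"x": 0,"y": -0.06,"z": 0,"hand": 0.085}
  ]
}}

```text
t: 16.42
tcp_pos: [0.6254, -0.0191, 0.1656]
eef_rot: [[-0.939, 0.343, 0.003], [0.343, 0.939, -0.0], [-0.003, 0.001, -1.0]]
wrist_force: [0.5, -0.3, 0.5]
width: 0.0851
finger_force: 0.0
```

{"name": "step_arm", "arguments": {
  "moves": [
    {"wx": 0,"wy": 0,"wz": -0.14,"x": 0,"y": -0.06,"z": 0,"hand": 0.085},
    {"wx": 0,"wy": 0,"wz": -0.14,"x": 0,"y": -0.06,"z": 0,"hand": 0.085},
    {"wx": 0,"wy": 0,"wz": -0.14,"x": -0.02,"y": -0.05,"z": 0,"hand": 0.085},
    {"wx": 0,"wy": 0,"wz": -0.14,"x": -0.04,"y": -0.04,"z": 0,"hand": 0.085},
    {"wx": 0,"wy": 0,"wz": -0.14,"x": -0.05,"y": -0.034,"z": 0,"hand": 0.085},
    {"wx": 0,"wy": 0,"wz": -0.14,"x": -0.05,"y": -0.02,"z": -0.01,"hand": 0.085},
    {"wx": 0,"wy": 0,"wz": -0.14,"x": -0.04,"y": -0.02,"z": -0.02,"hand": 0.085},
    {"wx": 0,"wy": 0,"wz": -0.14,"x": -0.03,"y": 0,"z": -0.02,"hand": 0.085}
  ]
}}

```text
t: 17.42
tcp_pos: [0.3933, -0.3031, 0.1142]
eef_rot: [[-0.097, 0.995, 0.001], [0.995, 0.097, -0.002], [-0.002, 0.001, -1.0]]
wrist_force: [0.7, 0.3, 0.5]
width: 0.0847
finger_force: 0.0
```

Run:
```python
from h import *
r=snap("3");np.savez("s3.npz",scene=r["scene"][0],top=r["top"][0])
o=get_obs();print(np.round(o["tcp_pos"],4),np.round(o["eef_rot"],3)[:2,1])
q=r["scene"][0];p=r["top"][0]
a=cv2.resize(p[172:232,280:335,::-1],None,fx=7,fy=7,interpolation=cv2.INTER_CUBIC)
b=cv2.resize(q[205:265,325:400,::-1],None,fx=7,fy=7,interpolation=cv2.INTER_CUBIC)[:420]
cv2.imwrite("pics/s3.png",np.hstack([a,b])[:,:800])
print(*pca("top",p,(290,180,323,222),lambda L,a,b:a>6,.035));print(*pca("scene",q,(336,212,390,250),lambda L,a,b:a>6,.035))
```

```text
[ 0.3899 -0.2995  0.1118] [0.995 0.1  ]
cen [616.8 163.5] axis -9.0 mid [620.2 161.3] ext [140.7  92.7]
cen [620.6 158.6] axis -13.8 mid [618.3 150.7] ext [154.1 108. ]
```

View pics/s3.png

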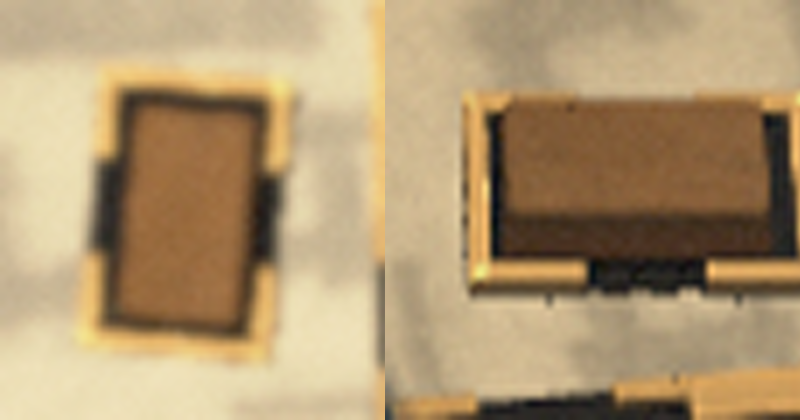

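The sander lies flat in its recess and lined up, with end gaps of about 4 and 7 mm at crop u 488–500 and 768–790. Next is the tape.

{"name": "step_arm", "arguments": {
  "moves": [
    {"wx": 0,"wy": 0,"wz": -0.107,"x": -0.002,"y": -0.0185,"z": 0,"hand": 0.085},
    {"wx": 0,"wy": 0,"wz": 0,"x": 0,"y": 0,"z": 0,"hand": 0.085},
    {"wx": 0,"wy": 0,"wz": 0,"x": 0,"y": 0,"z": -0.03,"hand": 0.085},
    {"wx": 0,"wy": 0,"wz": 0,"x": 0,"y": 0,"z": -0.03,"hand": 0.085},
    {"wx": 0,"wy": 0,"wz": 0,"x": 0,"y": 0,"z": -0.014,"hand": 0.065},
    {"wx": 0,"wy": 0,"wz": 0,"x": 0,"y": 0,"z": 0,"hand": 0.04},
    {"wx": 0,"wy": 0,"wz": 0,"x": 0,"y": 0,"z": 0,"hand": 0.028},
    {"wx": 0,"wy": 0,"wz": 0,"x": 0,"y": 0,"z": 0,"hand": 0.028}
  ]
}}

```text
t: 18.52
tcp_pos: [0.3931, -0.3205, 0.0411]
eef_rot: [[0.003, 1.0, 0.001], [1.0, -0.003, -0.001], [-0.001, 0.001, -1.0]]
wrist_force: [-1.1, 1.3, 0.9]
width: 0.0354
finger_force: 60.4
```

{"name": "step_arm", "arguments": {
  "moves": [
    {"wx": 0,"wy": 0,"wz": 0,"x": 0,"y": 0,"z": 0,"hand": 0.028},
    {"wx": 0,"wy": 0,"wz": 0,"x": 0,"y": 0,"z": 0,"hand": 0.028}
  ]
}}

```text
t: 18.77
tcp_pos: [0.3931, -0.3205, 0.0411]
eef_rot: [[0.003, 1.0, 0.001], [1.0, -0.003, -0.001], [-0.001, 0.001, -1.0]]
wrist_force: [-2.7, 1.7, 5.6]
width: 0.0355
finger_force: 61.0
```

{"name": "step_arm", "arguments": {
  "moves": [
    {"wx": 0,"wy": 0,"wz": 0,"x": 0,"y": 0,"z": 0.05,"hand": 0.028},
    {"wx": 0,"wy": 0,"wz": 0,"x": 0.02,"y": 0,"z": 0.06,"hand": 0.028},
    {"wx": 0,"wy": 0,"wz": 0.13,"x": 0.05,"y": 0,"z": 0,"hand": 0.028},
    {"wx": 0,"wy": 0,"wz": 0.17,"x": 0.05,"y": 0.01,"z": 0,"hand": 0.028},
    {"wx": 0,"wy": 0,"wz": 0.17,"x": 0.05,"y": 0.03,"z": 0,"hand": 0.028},
    {"wx": 0,"wy": 0,"wz": 0.17,"x": 0.02,"y": 0.05,"z": 0,"hand": 0.028},
    {"wx": 0,"wy": 0,"wz": 0.17,"x": 0.01,"y": 0.05,"z": 0,"hand": 0.028},
    {"wx": 0,"wy": 0,"wz": 0.17,"x": 0.001,"y": 0.05,"z": 0,"hand": 0.028}
  ]
}}

```text
t: 19.77
tcp_pos: [0.594, -0.1282, 0.1485]
eef_rot: [[-0.832, 0.555, -0.0], [0.555, 0.832, 0.001], [0.001, 0.001, -1.0]]
wrist_force: [0.1, -0.5, -4.1]
width: 0.0353
finger_force: 61.8
```

{"name": "step_arm", "arguments": {
  "moves": [
    {"wx": 0,"wy": 0,"wz": 0.17,"x": 0,"y": 0.033,"z": -0.02,"hand": 0.028},
    {"wx": 0,"wy": 0,"wz": 0.17,"x": 0,"y": 0,"z": -0.03,"hand": 0.028},
    {"wx": 0,"wy": 0,"wz": 0.17,"x": 0,"y": 0,"z": -0.03,"hand": 0.028},
    {"wx": 0,"wy": 0,"wz": 0.042,"x": 0,"y": 0,"z": 0,"hand": 0.028},
    {"wx": 0,"wy": 0,"wz": 0,"x": 0,"y": 0,"z": 0,"hand": 0.028}
  ]
}}

```text
t: 20.4
tcp_pos: [0.5928, -0.0968, 0.0684]
eef_rot: [[-0.999, 0.042, -0.002], [0.042, 0.999, 0.001], [0.002, 0.001, -1.0]]
wrist_force: [-0.4, -0.2, -3.7]
width: 0.0352
finger_force: 61.9
```

Run:
```python
from h import *
r=snap("4")
o=get_obs();print(np.round(o["tcp_pos"],4),np.round(o["eef_rot"],3)[:2,1])
q=r["scene"][0]
b=cv2.resize(q[260:340,320:420,::-1],None,fx=7,fy=7,interpolation=cv2.INTER_CUBIC)
cv2.imwrite("pics/t4.png",b)
```

```text
[ 0.5937 -0.0971  0.0695] [0.043 0.999]
```

View pics/t4.png

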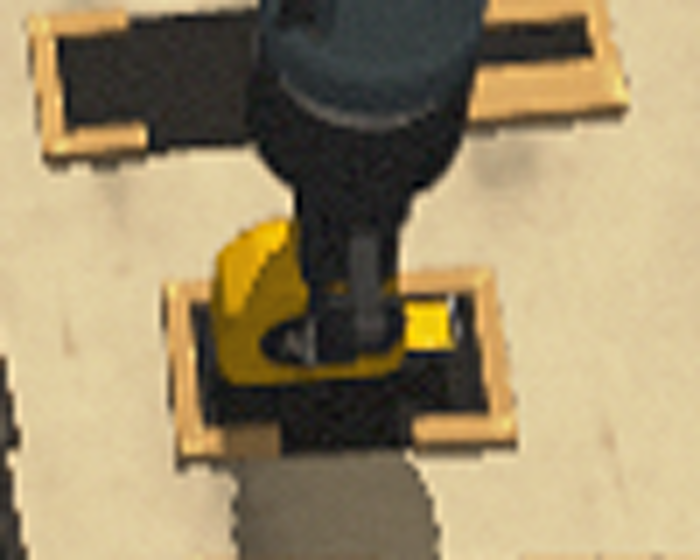

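The held tape's back end is at crop u≈213 and its hook end at u≈460 (v≈330). The tray's inner ends are near u 197 and 483.

Run:
```python
from h import *
b=lambda u,v:((u+.5)/7-.5+320,(v+.5)/7-.5+260)
for nm,uv,z in [("back edge",b(213,330),.058),("hook",b(460,335),.036),("rimL",b(195,370),.01),("rimR",b(483,370),.01)]:
    print(nm,(ray("scene",uv,z)*1000).round(1))
```

```text
back edge [[ 548.1 -106.7   58. ]]
hook [[ 642.1 -106.6   36. ]]
rimL [[545.2 -96.6  10. ]]
rimR [[ 653.3 -108.4   10. ]]
```

{"name": "step_arm", "arguments": {
  "moves": [
    {"wx": 0,"wy": 0,"wz": 0,"x": 0.004,"y": -0.001,"z": -0.005,"hand": 0.028},
    {"wx": 0,"wy": 0,"wz": 0,"x": 0,"y": 0,"z": -0.012,"hand": 0.028},
    {"wx": 0,"wy": 0,"wz": 0,"x": 0,"y": 0,"z": -0.006,"hand": 0.028},
    {"wx": 0,"wy": 0,"wz": 0,"x": 0,"y": 0,"z": 0,"hand": 0.028},
    {"wx": 0,"wy": 0,"wz": 0,"x": 0,"y": 0,"z": 0,"hand": 0.028}
  ]
}}

```text
t: 21.12
tcp_pos: [0.5973, -0.098, 0.0464]
eef_rot: [[-0.999, 0.042, -0.0], [0.042, 0.999, 0.0], [0.0, 0.0, -1.0]]
wrist_force: [-0.0, 0.5, -3.4]
width: 0.0352
finger_force: 59.9
```

{"name": "step_arm", "arguments": {
  "moves": [
    {"wx": 0,"wy": 0,"wz": 0,"x": 0,"y": 0,"z": -0.002,"hand": 0.028},
    {"wx": 0,"wy": 0,"wz": 0,"x": 0,"y": 0,"z": -0.001,"hand": 0.028},
    {"wx": 0,"wy": 0,"wz": 0,"x": 0,"y": 0,"z": 0,"hand": 0.028}
  ]
}}

```text
t: 21.5
tcp_pos: [0.5978, -0.0981, 0.0449]
eef_rot: [[-0.999, 0.042, 0.001], [0.042, 0.999, -0.0], [-0.001, -0.0, -1.0]]
wrist_force: [-2.0, 0.6, 5.2]
width: 0.0355
finger_force: 61.0
```

{"name": "step_arm", "arguments": {
  "moves": [
    {"wx": 0,"wy": 0,"wz": 0,"x": 0,"y": 0,"z": 0,"hand": 0.045},
    {"wx": 0,"wy": 0,"wz": 0,"x": 0,"y": 0,"z": 0,"hand": 0.07},
    {"wx": 0,"wy": 0,"wz": 0,"x": 0,"y": 0,"z": 0,"hand": 0.085},
    {"wx": 0,"wy": 0,"wz": 0,"x": 0,"y": 0,"z": 0.03,"hand": 0.085},
    {"wx": 0,"wy": 0,"wz": 0,"x": 0,"y": 0,"z": 0.06,"hand": 0.085},
    {"wx": 0,"wy": 0,"wz": 0,"x": 0,"y": -0.03,"z": 0.03,"hand": 0.085},
    {"wx": 0,"wy": 0,"wz": -0.17,"x": -0.01,"y": -0.05,"z": 0,"hand": 0.085},
    {"wx": 0,"wy": 0,"wz": -0.17,"x": -0.02,"y": -0.05,"z": 0,"hand": 0.085}
  ]
}}

```text
t: 22.5
tcp_pos: [0.5682, -0.2295, 0.1643]
eef_rot: [[-0.926, 0.376, 0.002], [0.376, 0.926, -0.001], [-0.003, -0.0, -1.0]]
wrist_force: [0.9, -0.2, 0.6]
width: 0.0851
finger_force: 0.0
```

{"name": "step_arm", "arguments": {
  "moves": [
    {"wx": 0,"wy": 0,"wz": -0.17,"x": -0.02,"y": -0.04,"z": 0,"hand": 0.085},
    {"wx": 0,"wy": 0,"wz": -0.17,"x": -0.02,"y": -0.03,"z": 0,"hand": 0.085},
    {"wx": 0,"wy": 0,"wz": -0.17,"x": -0.02,"y": -0.012,"z": -0.02,"hand": 0.085},
    {"wx": 0,"wy": 0,"wz": -0.17,"x": -0.017,"y": 0,"z": -0.02,"hand": 0.085},
    {"wx": 0,"wy": 0,"wz": -0.17,"x": 0,"y": 0,"z": -0.02,"hand": 0.085},
    {"wx": 0,"wy": 0,"wz": -0.17,"x": 0,"y": 0,"z": 0,"hand": 0.085},
    {"wx": 0,"wy": 0,"wz": -0.045,"x": 0,"y": 0,"z": 0,"hand": 0.085},
    {"wx": 0,"wy": 0,"wz": 0,"x": 0,"y": 0,"z": 0,"hand": 0.085}
  ]
}}

```text
t: 23.5
tcp_pos: [0.4904, -0.3101, 0.1034]
eef_rot: [[-0.124, 0.992, 0.0], [0.992, 0.124, 0.0], [0.0, 0.0, -1.0]]
wrist_force: [0.9, 0.1, -0.6]
width: 0.0848
finger_force: 0.0
```

Run:
```python
from h import *
r=snap("5")
q=r["scene"][0];p=r["top"][0]
b=cv2.resize(q[285:345,330:410,::-1],None,fx=5,fy=5,interpolation=cv2.INTER_CUBIC)
a=cv2.resize(p[180:235,360:400,::-1],None,fx=5,fy=5,interpolation=cv2.INTER_CUBIC)
a=np.vstack([a,np.zeros((300-a.shape[0],a.shape[1],3),np.uint8)])
cv2.imwrite("pics/t5.png",np.hstack([a,b]))
bx=(328,165,359,242)
for z,f in ((.01,lambda L,a,b:(L<110)|(b>25)),(.01,lambda L,a,b:(L<110)|(b>24)),(.004,lambda L,a,b:L<110)):
  print(*pca("top",p,bx,f,z))
```

```text
cen [620.   38.4] axis -0.2 mid [617.8  38.2] ext [240.8  74.2]
cen [620.   38.4] axis -0.2 mid [617.5  38.7] ext [241.9  75.5]
cen [592.   38.2] axis -0.4 mid [618.   37.7] ext [207.4  58.5]
```

View pics/t5.png

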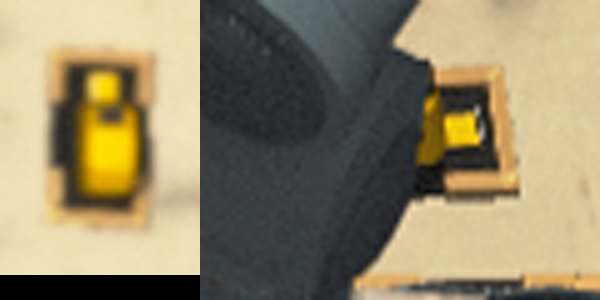

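The tape stands inside its recess, about 5 mm of gap at the hook end; I'll check it again when the view is clear. Next is the screwdriver.

{"name": "step_arm", "arguments": {
  "moves": [
    {"wx": 0,"wy": 0,"wz": 0,"x": 0,"y": 0,"z": -0.04,"hand": 0.085},
    {"wx": 0,"wy": 0,"wz": 0,"x": 0,"y": 0,"z": -0.03,"hand": 0.085},
    {"wx": 0,"wy": 0,"wz": 0,"x": 0,"y": 0,"z": -0.012,"hand": 0.065},
    {"wx": 0,"wy": 0,"wz": 0,"x": 0,"y": 0,"z": 0,"hand": 0.045},
    {"wx": 0,"wy": 0,"wz": 0,"x": 0,"y": 0,"z": 0,"hand": 0.035},
    {"wx": 0,"wy": 0,"wz": 0,"x": 0,"y": 0,"z": 0,"hand": 0.022},
    {"wx": 0,"wy": 0,"wz": 0,"x": 0,"y": 0,"z": 0,"hand": 0.022},
    {"wx": 0,"wy": 0,"wz": 0,"x": 0,"y": 0,"z": 0,"hand": 0.022}
  ]
}}

```text
t: 24.6
tcp_pos: [0.4915, -0.311, 0.0232]
eef_rot: [[-0.124, 0.992, 0.003], [0.992, 0.124, -0.002], [-0.002, 0.002, -1.0]]
wrist_force: [-1.1, 0.7, 5.9]
width: 0.0267
finger_force: 59.3
```

{"name": "step_arm", "arguments": {
  "moves": [
    {"wx": 0,"wy": 0,"wz": 0,"x": 0,"y": 0,"z": 0.05,"hand": 0.022},
    {"wx": 0,"wy": 0,"wz": 0,"x": 0.02,"y": 0.01,"z": 0.06,"hand": 0.022},
    {"wx": 0,"wy": 0,"wz": 0,"x": 0.04,"y": 0.03,"z": 0.02,"hand": 0.022},
    {"wx": 0,"wy": 0,"wz": 0.17,"x": 0.0175,"y": 0.04,"z": 0,"hand": 0.022},
    {"wx": 0,"wy": 0,"wz": 0.17,"x": 0,"y": 0.045,"z": 0,"hand": 0.022},
    {"wx": 0,"wy": 0,"wz": 0.17,"x": 0,"y": 0.05,"z": 0,"hand": 0.022},
    {"wx": 0,"wy": 0,"wz": 0.17,"x": 0,"y": 0.05,"z": 0,"hand": 0.022},
    {"wx": 0,"wy": 0,"wz": 0.17,"x": 0,"y": 0.05,"z": 0,"hand": 0.022}
  ]
}}

```text
t: 25.6
tcp_pos: [0.5674, -0.0338, 0.1504]
eef_rot: [[-0.83, 0.557, 0.001], [0.557, 0.83, 0.0], [-0.001, 0.0, -1.0]]
wrist_force: [0.6, -0.3, -0.0]
width: 0.0271
finger_force: 59.7
```

{"name": "step_arm", "arguments": {
  "moves": [
    {"wx": 0,"wy": 0,"wz": 0.17,"x": 0,"y": 0.05,"z": 0,"hand": 0.022},
    {"wx": 0,"wy": 0,"wz": 0.17,"x": 0,"y": 0.022,"z": -0.03,"hand": 0.022},
    {"wx": 0,"wy": 0,"wz": 0.17,"x": 0,"y": 0,"z": -0.04,"hand": 0.022},
    {"wx": 0,"wy": 0,"wz": 0.092,"x": 0,"y": 0,"z": -0.03,"hand": 0.022},
    {"wx": 0,"wy": 0,"wz": 0,"x": 0,"y": 0,"z": 0,"hand": 0.022}
  ]
}}

```text
t: 26.22
tcp_pos: [0.5648, 0.0369, 0.0479]
eef_rot: [[-1.0, -0.004, -0.006], [-0.004, 1.0, 0.0], [0.006, 0.0, -1.0]]
wrist_force: [-0.2, -0.4, -0.8]
width: 0.0264
finger_force: 59.8
```

Run:
```python
from h import *
r=snap("6")
o=get_obs();print(np.round(o["tcp_pos"],4),np.round(o["eef_rot"],3)[:2,1])
q=r["scene"][0];p=r["top"][0]
b=cv2.resize(q[240:335,310:420,::-1],None,fx=6,fy=6,interpolation=cv2.INTER_CUBIC)
cv2.imwrite("pics/d6.png",b)
```

```text
[0.5678 0.0366 0.0509] [-0.004  1.   ]
```

View pics/d6.png

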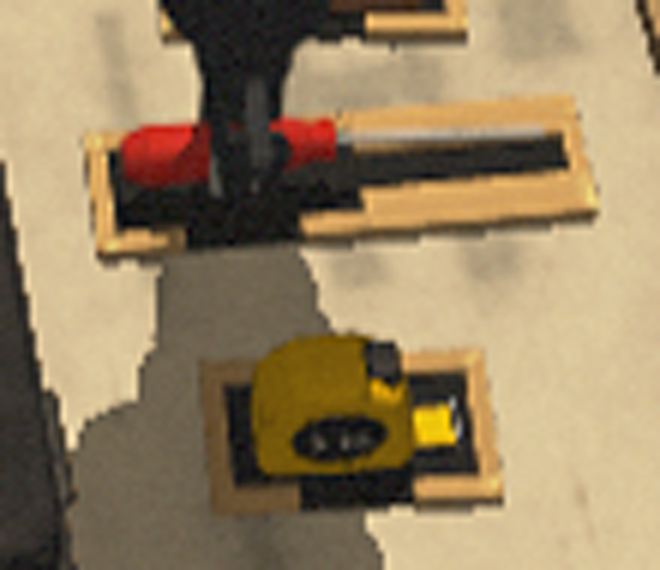

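The tape sits in its recess, offset about 2 mm. The screwdriver hangs over its tray with the butt at crop (120,160), the shank root at (335,137) and the tip at (548,131).

Run:
```python
from h import *
b=lambda u,v:((u+.5)/6-.5+310,(v+.5)/6-.5+240)
for nm,uv,z in [("butt",b(120,158),.0418),("tip",b(548,131),.031),("root",b(340,137),.041),("slot end",b(566,150),.01),("left inner",b(115,200),.01),("slotfar",b(560,135),.004),("slotnear",b(560,171),.01)]:
    print(nm,(ray("scene",uv,z)*1000).round(1))
```

```text
butt [[512.9  33.7  41.8]]
tip [[712.4  34.5  31. ]]
root [[614.5  34.9  41. ]]
slot end [[724.1  36.7  10. ]]
left inner [[510.9  31.7  10. ]]
slotfar [[724.6  49.2   4. ]]
slotnear [[719.   25.4  10. ]]
```

{"name": "step_arm", "arguments": {
  "moves": [
    {"wx": 0,"wy": 0,"wz": 0.008,"x": 0.005,"y": 0,"z": 0,"hand": 0.022},
    {"wx": 0,"wy": 0,"wz": 0,"x": 0,"y": 0,"z": -0.012,"hand": 0.022},
    {"wx": 0,"wy": 0,"wz": 0,"x": 0,"y": 0,"z": -0.009,"hand": 0.022},
    {"wx": 0,"wy": 0,"wz": 0,"x": 0,"y": 0,"z": 0,"hand": 0.022},
    {"wx": 0,"wy": 0,"wz": 0,"x": 0,"y": 0,"z": 0,"hand": 0.022}
  ]
}}

```text
t: 26.95
tcp_pos: [0.5721, 0.0367, 0.0289]
eef_rot: [[-1.0, -0.013, -0.001], [-0.013, 1.0, 0.0], [0.001, 0.0, -1.0]]
wrist_force: [0.4, 1.2, -1.0]
width: 0.0267
finger_force: 59.8
```

{"name": "step_arm", "arguments": {
  "moves": [
    {"wx": 0,"wy": 0,"wz": 0,"x": 0,"y": 0,"z": -0.002,"hand": 0.022},
    {"wx": 0,"wy": 0,"wz": 0,"x": 0,"y": 0,"z": 0,"hand": 0.022},
    {"wx": 0,"wy": 0,"wz": 0,"x": 0,"y": 0,"z": 0,"hand": 0.035},
    {"wx": 0,"wy": 0,"wz": 0,"x": 0,"y": 0,"z": 0,"hand": 0.05},
    {"wx": 0,"wy": 0,"wz": 0,"x": 0,"y": 0,"z": 0,"hand": 0.06},
    {"wx": 0,"wy": 0,"wz": 0,"x": 0,"y": 0,"z": 0.03,"hand": 0.06},
    {"wx": 0,"wy": 0,"wz": 0,"x": 0,"y": 0,"z": 0.06,"hand": 0.06},
    {"wx": 0,"wy": 0,"wz": 0,"x": 0,"y": 0.03,"z": 0.06,"hand": 0.06}
  ]
}}

```text
t: 27.95
tcp_pos: [0.5724, 0.0636, 0.1745]
eef_rot: [[-1.0, -0.01, -0.0], [-0.01, 1.0, -0.0], [0.0, -0.0, -1.0]]
wrist_force: [1.7, 1.2, -0.3]
width: 0.0599
finger_force: 0.0
```

{"name": "step_arm", "arguments": {
  "moves": [
    {"wx": 0,"wy": 0,"wz": 0,"x": -0.01,"y": 0.06,"z": 0.03,"hand": 0.06},
    {"wx": 0,"wy": 0,"wz": 0,"x": -0.02,"y": 0.06,"z": 0,"hand": 0.06},
    {"wx": 0,"wy": 0,"wz": 0,"x": -0.03,"y": 0.06,"z": 0,"hand": 0.06},
    {"wx": 0,"wy": 0,"wz": 0,"x": -0.03,"y": 0.06,"z": 0,"hand": 0.06},
    {"wx": 0,"wy": 0,"wz": 0,"x": -0.04,"y": 0.06,"z": 0,"hand": 0.06},
    {"wx": 0,"wy": 0,"wz": 0,"x": -0.04,"y": 0.05,"z": 0,"hand": 0.06},
    {"wx": 0,"wy": 0,"wz": 0,"x": -0.04,"y": 0.04,"z": 0,"hand": 0.06},
    {"wx": 0,"wy": 0,"wz": 0,"x": 0,"y": 0,"z": 0,"hand": 0.06}
  ]
}}

```text
t: 28.95
tcp_pos: [0.3708, 0.4342, 0.2006]
eef_rot: [[-1.0, -0.02, -0.001], [-0.02, 1.0, 0.0], [0.001, 0.0, -1.0]]
wrist_force: [0.3, -0.2, 0.2]
width: 0.0597
finger_force: 0.0
```

Run:
```python
from h import *
r=snap("7")
q=r["scene"][0];p=r["top"][0]
b=cv2.resize(q[205:385,310:440,::-1],None,fx=3.3,fy=3.3,interpolation=cv2.INTER_CUBIC)
a=cv2.resize(p[165:245,325:435,::-1],None,fx=3.3,fy=3.3,interpolation=cv2.INTER_CUBIC)
a=np.vstack([a,np.zeros((b.shape[0]-a.shape[0],a.shape[1],3),np.uint8)])
cv2.imwrite("pics/f7.png",np.hstack([b,a])[:600,:800])
```

```text
(no output)
```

View pics/f7.png

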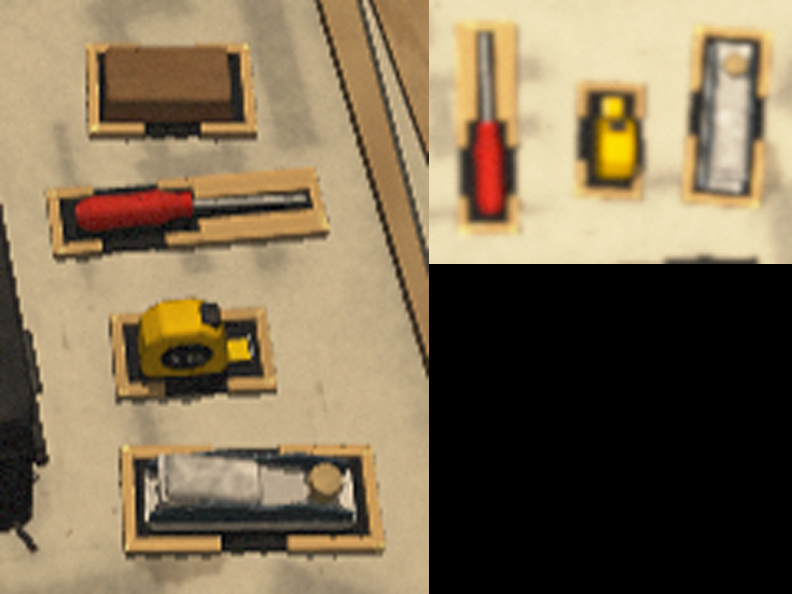

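All four items lie flat inside their own recesses: the sander at (175,85), the screwdriver with its shank in the slot at (190,207), the tape at (195,345) and the plane at (250,492). The worst centring error is about 2 mm, so I'm handing the job in.

```bash
python3 -c "
from workcell import *
print(close_job())"
```

```text
the job is handed in; nothing more can be done
None
```

The plane, sander, tape and screwdriver are each in their own tray, flat, lined up and centred to within about 2 mm as measured in the camera images. I left the two wooden blocks alone, and the job was handed in at about 29 s.

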